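# Cover the cup and hold the centrepiece tray up for its photo

### The arm

A 6-joint arm with a two-finger parallel gripper is mounted at the origin on the work surface. World frame = base frame: x ahead of the robot, y to its left, z up, the work surface at z = 0. Lengths are in m, angles in rad, forces in N, time in s.
With the tool pointing down it reaches from about 0.375 to 0.975 m from the base axis. Payload 3.8 kg.
Tool frame: the origin (TCP) lies at the very end of the fingers, on their centre line; the grasp point (between the pads) lies 19 mm behind it; z points along the fingers, y is the line along which they close (so a half turn about z gives the same grasp; the last joint's range is limited). The gripper opens to 85 mm and grips with 20 to 120 N. Pads are 22 mm wide; open, the fingers measure 114 mm over their backs; the gripper's body (76 mm by 85 mm) begins 54 mm behind the grasp point. The pads swing forward as they close: fully open they stand 13 mm farther back than shut.
Start: joints at [-1.179, 0.264, 1.604, -0, 1.274, -0.037], TCP at [0.281, -0.614, 0.231] pointing down, gripper open.
Joint ranges: [-2.63, 2.63], [-0.94, 2.18], [0.31, 2.57], [-1.31, 4.45], [0, 2.66], [-2.55, 2.55]. Speed limits (rad/s): [2.57, 2.57, 3.14, 3.14, 3.14, 3.14].

### API

Orientations are given as a rotation vector (axis times angle).
In Python, from workcell import bot gives the robot as it stands. The module is installed in compiled form; this text tells all that it offers.
- The arm moves only by the tool jog_arm, called as name(argument=value, ...), one argument or row to a line, values as JSON. Schema: {"type":"object","properties":{"ticks":{"type":"array","items":{"type":"array","items":{"type":"number"},"minItems":4,"maxItems":4},"minItems":1,"maxItems":5},"aperture":{"type":"number"},"grip_n":{"type":"number"},"only":{"type":"string"},"quiet":{"type":"boolean"},"lines":{"type":"string"}},"required":["ticks"],"additionalProperties":false}. ticks is a list of rows, 1 to 5 of them, each of 4 numbers: dx, dy, dz in m, then a turn about the tool's z in rad; each row shifts and turns the commanded pose from where the row before left it, along the tool's axes as they then stand; what a row does not reach is not made up. A row lasts 1/8 s, in which the tool goes at most 0.0625 m and 0.188 rad, less where a joint would pass 70% of its speed; a pose out of reach is approached as far as the arm can. aperture is the opening from 0.0 (shut) to 1.0 (fully open), set as the call begins (left out keeps the last). The fingers move at their own pace and stop on an object; grip_n is the grip in N (left out, the last holds). Time passes only in rows, so rows that do not move let the fingers close. The tool returns the time, the measured TCP pose, the force, the opening and the grip force at its end. only (a regular expression) keeps the lines of the reply that match it, lines (a string "A,B") keeps lines A to B, and quiet returns only ok. Input that does not fit is refused with a message, and nothing moves.
- bot.read_state(): the state, without advancing time (a new reading comes with each control period).
- bot.read_camera(name): name is "scene" or "top" or "wrist"; returns the picture (480x640x3 uint8, red, green, blue); there is no depth.
- bot.camera_info(name): a dict with "intrinsics" (3x3 intrinsics, pixels), "k1" (the pictures are not rectified: a ray, as slopes to the right and down, at radius r is drawn at 1 + k1 r^2 times it, then the intrinsics apply), "extrinsics" (4x4, takes a point from camera to world coordinates). Camera axes: x right, y down, z forward; pixel columns grow to the right and rows downward; lengths in m; the calibration is good to about 2 mm. A picture is of the moment at which its call begins: read the wrist's pose just before it. camera_info takes no time and is no camera call; for the wrist camera it gives the pose at the moment of the call.
- bot.finish_job(): hands the job in; it is judged then, once.
Trained networks look in the newest picture that a camera, given by its name, has taken for a name from the list of things; names that differ only in an ending like _2 or _b are one class to them, and where a whole thing is asked for, a point or a joint stands for the part that bears it (a point fixed in the world has none). Each returns a list of dicts, best first, with "conf" (0 to 1); they miss things now and then, are a little off and sometimes report something else, mostly with a low value. They report only what shows in the picture. A call takes as long as a camera call. They do not tell look-alikes from the thing itself.
- bot.search_frame(camera, thing): "box" ([left, top, right, bottom] in pixels, round what is visible of it).
- bot.regions_of(camera, thing): "pixels" (480x640 bool, what is visible of it) and "box" ([left, top, right, bottom] in pixels, round what is visible of it).
- bot.spot_point(camera, thing): "pixel" ([row, column] in pixels: a listed point, or the origin of a listed thing).
The state is a dict: "time": time; "q": joint angles; "joint_vel": joint speeds; "joint_torque": joint torques, N m; "tool_pos": TCP position; "tcp_rot": TCP orientation; "wrist_force": force on the tool from outside, world axes, zero at the start; "torque": the same for the moment, N m; "width": opening from 0.0 (shut) to 1.0 (fully open); "grip_force": force on a finger pad.
Only numpy, scipy, OpenCV 4.12 (cv2) and the standard library are available. Lean on these libraries where they do the work, as an engineer would, in place of code of your own. Each camera call takes 0.05 s, during which the arm holds its last target. There are 200 camera calls.

### The job

Put the loose blue lid on the white cup of the wooden centrepiece tray, so that it sits seated and level, and let go of it. Then lift the tray by its upright handle and carry it close to level, so that the loose green ball stays in its pocket and the lid on its cup, to the round blue display mat. Finish still holding the tray in the gripper, level and still, with its middle over the middle of the mat and its underside about 10 cm above it, ready for the price photo; do not set it down, and leave the other goods alone.

Things in the scene. Friction and masses are not known exactly. Their poses are not given: they have to be found in the camera images.
- tray: wooden tray, 260 x 130 mm (its x by y), floor 8 mm thick, edges 16 mm high, with all that is fixed to it about 0.5 kg (with hidden variation). Origin: centre of its underside; z up. Its x axis is the long one: the white cup is fixed at x = +80 mm, the brass ball pocket at x = -80 mm, both at y = 0, and the upright handle at the middle
- tray_grip (a point): grip point of the tray's handle: a pale wooden board standing at the tray's centre, 16 mm thick along the tray's x, 46 mm wide along its y, top 125 mm above the tray's underside. This point is on its centre line, 103 mm above the underside; pinch the 16 mm thickness from above, fingers closing along the tray's x. The seated lid's knob tops out at 69 mm, the ball at 52 mm
- cup_rim (a point): centre of the mouth of the white round cup on the tray, 42 mm above the tray's underside; cup 72 mm outside, 64 mm inside diameter, 30 mm deep. Axes as the tray's
- pocket (a point): where the ball's centre lies when the ball is centred in the pocket: 30 mm above the tray's underside. The pocket is a brass ring 5 mm high, 36 mm inside and 48 mm outside diameter, on the tray's floor; the ball has about 4 mm of play in it to each side and rolls out over the ring if the tray tips some 40 degrees
- ball_center (a point): centre of the loose green glass ball, 44 mm diameter, about 60 g, lying in the pocket
- lid: loose round blue lid, about 70 g: disc 74 mm diameter, 5 mm thick, over a plug 56 mm diameter, 8 mm high that enters the cup with 4 mm of play; upright brass knob on top. It lies plug down on the table. Origin: centre of the plug's underside; z up; whole height 35 mm. Seated, its origin is 34 mm above the tray's underside
- lid_seat (a point): centre of the underside of the lid's disc, 8 mm above the lid's origin; it meets point cup_rim when the lid is seated
- lid_knob (a point): centre-line point of the lid's brass knob, 26 mm above the lid's origin; the knob is a cylinder 18 mm in diameter, from 13 to 35 mm above the origin
- mat: round blue display mat with a grey middle, fixed to the table, 240 mm diameter, 3 mm thick; origin: centre of its underside. The tray starts on one side of the table, left or right, and the mat is on the other
- bowl: bystander: small terracotta bowl, 80 mm across, 42 mm high; origin at centre of its underside. It and the lid lie in the middle between tray and mat, one nearer the robot, one farther
- mill: bystander: dark wooden pepper mill, 56 mm across, 200 mm high, in the back row; origin at centre of its underside
- candlestick: bystander: white candlestick, 84 mm across, 160 mm high, in the back row; origin at centre of its underside
- jar: bystander: amber glass jar, 72 mm across, 120 mm high, at the left edge; origin at centre of its underside
- mug: bystander: red mug, 80 mm across without its handle, 95 mm high, in the back row; origin at centre of its underside
- canister: bystander: aluminium canister, 80 mm across, 130 mm high, at the right edge; origin at centre of its underside
There are look-alikes about, which are no part of the job. Leave any purple look-alike of the part that bears ball_center alone.

How it is judged:
On the way, in this order (a step that is already met when the one before it is completed fails the run):
1. the lid sits seated and level on the cup, let go, while the tray still stands on the table (distance between lid_seat and cup_rim below 0.007 m and angle between the z axis of lid and the z axis of tray, either way round below 0.06 rad and contact force between lid and the fingers below 0.1 N and height (world z) of tray below 0.01 m), for 0.3 s.
2. the tray is lifted clear in the fingers with the lid seated and the ball in its pocket (distance between lid_seat and cup_rim below 0.007 m and angle between the z axis of lid and the z axis of tray, either way round below 0.06 rad and distance between ball_center and pocket below 0.012 m and height (world z) of tray above 0.04 m and contact force between tray and the fingers above 1 N), for 0.3 s.
At the end, for the whole second after the job is handed in: Gripper still holds the tray (over 1 N), at rest, within 0.1 rad of level, centre within 40 mm of the mat's, underside 65-160 mm above the table, touching no mat or other goods; ball within 12 mm of its centred place in the pocket; lid within 7 mm and 0.06 rad of its seat (horizontal distance between tray and mat below 0.04 m and height (world z) of tray between 0.065 and 0.16 m and angle between tray's own z axis and vertical below 0.1 rad and linear speed of tray below 0.02 m/s and angular speed of tray below 0.1 rad/s and distance between ball_center and pocket below 0.012 m and distance between lid_seat and cup_rim below 0.007 m and angle between the z axis of lid and the z axis of tray, either way round below 0.06 rad and contact force between tray and the fingers above 1 N and contact force between tray and mat below 0.1 N and contact force between tray and bowl below 0.1 N and contact force between tray and mill below 0.1 N and contact force between tray and candlestick below 0.1 N and contact force between tray and jar below 0.1 N and contact force between tray and mug below 0.1 N and contact force between tray and canister below 0.1 N); the arm keeps its last pose, push and grip.
It fails at once if the ball leaves its pocket (distance between ball_center and pocket above 0.016 m).
It fails at once if the tray is tipped by more than 0.35 rad (20 degrees) (angle between tray's own z axis and vertical above 0.35 rad).
It fails at once if one of the other goods is moved by more than 30 mm or tipped over (distance of any of bowl, mill, candlestick, jar, mug, canister from where it was at the start of the episode above 0.03 m or angle between any of bowl, mill, candlestick, jar, mug, canister's own z axis and vertical above 0.5 rad).
It also fails if it takes over 64 s, if anything falls off the work surface, if the arm or the gripper's body presses on something with over 40 N, if the wrist force passes 120 N, or if a joint passes its speed limit or range.

## Working session

There is one attempt and no reset: what is moved stays moved. The work goes in short steps, Python scripts to look and compute and a tool call to move; the robot and the scene stay as the last step left them, time stands still between calls to the robot, and variables do not carry over. Pictures are saved under pics/ and viewed, at most 10 in all, crops included, and the job is handed in when it is done.

```bash
mkdir -p pics
```

Create h.py:
```python
import numpy as np, cv2
from workcell import bot
from scipy.spatial.transform import Rotation as R
def ray(ci,px):  # px=(row,col)
    K=np.array(ci["intrinsics"]);k1=ci["k1"];T=np.array(ci["extrinsics"])
    d=np.array([(px[1]-K[0,2])/K[0,0],(px[0]-K[1,2])/K[1,1]]);u=d.copy()
    for _ in range(20): u=d/(1+k1*(u@u))
    v=T[:3,:3]@np.r_[u,1];return T[:3,3],v/np.linalg.norm(v)
def tri(rays):
    A=sum(np.eye(3)-np.outer(v,v) for o,v in rays);b=sum((np.eye(3)-np.outer(v,v))@o for o,v in rays)
    p=np.linalg.solve(A,b);return p,[np.linalg.norm(np.cross(p-o,v)) for o,v in rays]
def atz(r,z): o,v=r;return o+v*(z-o[2])/v[2]
def proj(ci,p):
    K=np.array(ci["intrinsics"]);T=np.linalg.inv(np.array(ci["extrinsics"]))
    c=T[:3,:3]@p+T[:3,3];u=c[:2]/c[2];u=u*(1+ci["k1"]*(u@u));return (u[1]*K[1,1]+K[1,2],u[0]*K[0,0]+K[0,2])
def snap(cam,name):
    ci=bot.camera_info(cam);im=bot.read_camera(cam);cv2.imwrite(f"pics/{name}.png",im[:,:,::-1]);return ci
```

Run:
```python
from h import *
for c in("scene","top"):
    ci=snap(c,c+"0");print(c,np.round(ci["extrinsics"],3).tolist())
    for t in("tray_grip","cup_rim","pocket","ball_center","lid_knob","lid_seat","lid","mat","tray","bowl","mill","candlestick","jar","mug","canister"):
        print(t,[(np.round(d["pixel"],1).tolist(),round(d["conf"],2),np.round(atz(ray(ci,d["pixel"]),0.0),3).tolist()[:2]) for d in bot.spot_point(c,t)[:3]])
print(bot.read_state()["time"])
```

```text
scene [[-0.01, 0.81, -0.587, 1.633], [1.0, 0.001, -0.016, 0.001], [-0.012, -0.587, -0.809, 1.512], [0.0, 0.0, 0.0, 1.0]]
tray_grip [([205.5, 247.6], 0.86, [0.402, -0.292])]
cup_rim [([206.8, 233.1], 0.77, [0.407, -0.34])]
pocket [([238.1, 264.1], 0.8, [0.537, -0.226]), ([208.6, 248.5], 0.2, [0.415, -0.288])]
ball_center [([238.3, 259.8], 0.67, [0.538, -0.24]), ([214.7, 309.4], 0.61, [0.441, -0.083])]
lid_knob [([272.0, 333.5], 0.65, [0.665, -0.003])]
lid_seat [([272.3, 331.5], 0.63, [0.666, -0.01])]
lid [([277.1, 332.6], 0.87, [0.684, -0.006]), ([205.7, 235.0], 0.56, [0.403, -0.334]), ([272.1, 332.7], 0.53, [0.665, -0.006])]
mat [([221.8, 418.9], 0.9, [0.47, 0.275]), ([242.4, 484.9], 0.23, [0.553, 0.481])]
tray [([228.8, 249.1], 0.94, [0.499, -0.278])]
bowl [([215.7, 340.3], 0.65, [0.445, 0.018]), ([278.0, 333.1], 0.65, [0.687, -0.005])]
mill [([298.0, 305.6], 0.93, [0.757, -0.086])]
candlestick [([238.6, 262.0], 0.68, [0.539, -0.233]), ([301.4, 364.9], 0.61, [0.769, 0.09])]
jar [([242.3, 484.8], 0.93, [0.552, 0.481])]
mug [([288.6, 245.2], 0.57, [0.726, -0.27])]
canister [([224.0, 1
[... 386 characters left out ...]
-0.079]), ([253.7, 401.5], 0.57, [0.56, -0.233])]
lid_knob [([207.5, 313.7], 0.89, [0.684, -0.01])]
lid_seat [([209.0, 314.7], 0.71, [0.68, -0.012])]
lid [([209.1, 313.6], 0.71, [0.679, -0.009])]
mat [([285.5, 206.2], 0.74, [0.482, 0.265])]
tray [([277.8, 420.2], 0.93, [0.498, -0.279]), ([286.5, 206.7], 0.53, [0.479, 0.263])]
bowl [([297.6, 304.7], 0.59, [0.45, 0.014])]
mill [([184.0, 343.4], 0.82, [0.746, -0.088])]
candlestick [([175.6, 277.2], 0.58, [0.771, 0.086]), ([252.7, 401.2], 0.33, [0.563, -0.233])]
jar [([254.5, 121.7], 0.85, [0.563, 0.485]), ([210.7, 313.4], 0.34, [0.675, -0.009])]
mug [([192.9, 409.3], 0.94, [0.721, -0.259])]
canister [([283.6, 523.5], 0.84, [0.481, -0.539])]
1.6
```

Run:
```python
from h import *
import cv2
a=cv2.imread("pics/top0.png")[130:350,90:560];cv2.imwrite("pics/topc.png",cv2.resize(a,(800,374)))
s,t=bot.camera_info("scene"),bot.camera_info("top")
P={"grip":((205.5,247.6),(271.4,425.6)),"cup":((206.8,233.1),(299.2,445)),"pocket":((238.1,264.1),(250.4,403.9)),"ball":((238.3,259.8),(253.7,401.5)),"knob":((272,333.5),(207.5,313.7)),"seat":((272.3,331.5),(209,314.7)),"lid":((277.1,332.6),(209.1,313.6)),"mat":((221.8,418.9),(285.5,206.2)),"tray":((228.8,249.1),(277.8,420.2))}
for k,(x,y) in P.items():
    p,e=tri([ray(s,x),ray(t,y)]);print(k,np.round(p,4),np.round(e,4))
```

```text
grip [ 0.4982 -0.2704  0.1185] [0.0014 0.0014]
cup [ 0.4399 -0.3309  0.0401] [0.0004 0.0004]
pocket [ 0.5622 -0.2279  0.036 ] [0.0068 0.0068]
ball [ 0.5561 -0.2331  0.0253] [0.0031 0.0031]
knob [ 0.6784 -0.0066  0.0206] [0.0033 0.0033]
seat [ 0.6758 -0.0109  0.015 ] [0.0015 0.0015]
lid [ 0.6805 -0.0076 -0.0049] [0.0015 0.0015]
mat [0.4806 0.2676 0.0123] [0.0055 0.0055]
tray [ 0.4981 -0.2788 -0.0018] [0.0002 0.0002]
```

View pics/topc.png

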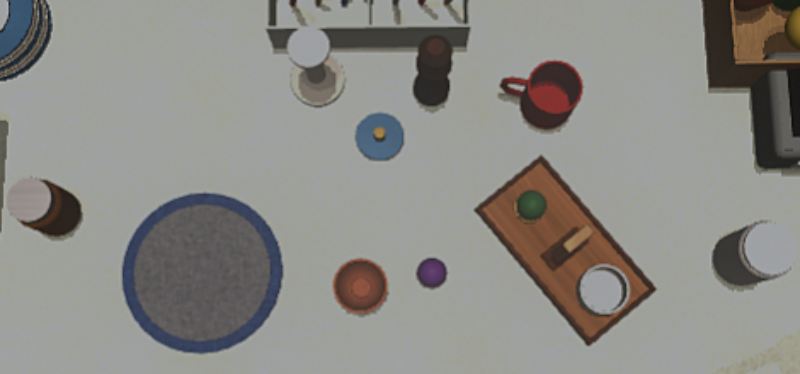

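The picture shows the tray at the right, with the cup towards the robot (crop 603,290) and the green ball at (531,205). The lid is at (379,135), the mat at (203,272), and the purple ball beside the bowl at (432,272).

Run:
```python
from h import *
s=bot.read_state();M=R.from_rotvec(s["tcp_rot"]).as_matrix();print(s["tool_pos"],np.round(M,3).tolist(),s["width"],s["wrist_force"])
ci=bot.camera_info("wrist");T=np.eye(4);T[:3,:3]=M;T[:3,3]=s["tool_pos"]
print(np.round(np.linalg.inv(T)@np.array(ci["extrinsics"]),3).tolist(),ci["k1"],np.round(ci["intrinsics"],1).tolist())
```

```text
[ 0.28060509 -0.61386487  0.23125392] [[0.909, 0.416, -0.0], [0.416, -0.909, 0.0], [-0.0, -0.0, -1.0]] 1.0010014770416567 [-1.19526154  0.35406348  0.04152662]
[[0.001, -0.95, -0.313, 0.081], [1.0, 0.001, -0.0, 0.0], [0.0, -0.313, 0.95, -0.143], [0.0, 0.0, 0.0, 1.0]] -0.07114055285830541 [[408.0, 0.0, 321.0], [0.0, 408.0, 240.6], [0.0, 0.0, 1.0]]
```

jog_arm(
  ticks=[
    [0.051, -0.032, 0, 0],
    [0.051, -0.032, 0, 0],
    [0.051, -0.032, 0, 0],
    [0.051, -0.032, 0, 0],
    [0.051, -0.032, 0, 0],
  ],
  aperture=0.6,
)

```text
time: 2.22
tool_pos: [0.4469, -0.3607, 0.2316]
tcp_rot: [3.069, 0.668, 0.001]
wrist_force: [1.2, -0.6, -0.0]
width: 0.606
grip_force: 0.0
```

jog_arm(
  ticks=[
    [0, 0, 0, 0],
    [0, 0, 0, 0],
  ],
)

```text
time: 2.48
tool_pos: [0.4461, -0.3625, 0.2315]
tcp_rot: [3.069, 0.67, -0.0]
wrist_force: [0.1, 0.3, 0.1]
width: 0.599
grip_force: 0.0
```

Run:
```python
from h import *
ci=snap("wrist","w1")
for t in("tray_grip","cup_rim","pocket","ball_center","tray"):
    print(t,[(np.round(d["pixel"],1).tolist(),round(d["conf"],2),[np.round(atz(ray(ci,d["pixel"]),z),4).tolist()[:2] for z in(0.103,.042,.03,.022)]) for d in bot.spot_point("wrist",t)[:2]])
print(bot.read_state()["tool_pos"])
```

```text
tray_grip [([96.9, 235.7], 0.78, [[0.503, -0.2772], [0.4993, -0.2655], [0.4985, -0.2632], [0.498, -0.2617]])]
cup_rim [([200.3, 274.8], 0.88, [[0.4515, -0.3258], [0.4362, -0.3251], [0.4331, -0.325], [0.4311, -0.3249]]), ([234.2, 501.8], 0.61, [[0.496, -0.4804], [0.4907, -0.5145], [0.4897, -0.5212], [0.489, -0.5256]])]
pocket [([97.6, 236.1], 0.23, [[0.5027, -0.2776], [0.4989, -0.266], [0.4981, -0.2637], [0.4976, -0.2622]])]
ball_center [([38.8, 22.1], 0.88, [[0.4819, -0.1371], [0.4734, -0.094], [0.4717, -0.0855], [0.4706, -0.0798]])]
tray [([96.8, 234.9], 0.66, [[0.5029, -0.2767], [0.4991, -0.2649], [0.4983, -0.2626], [0.4978, -0.2611]])]
[ 0.44532225 -0.36341682  0.23115772]
```

View pics/w1.png

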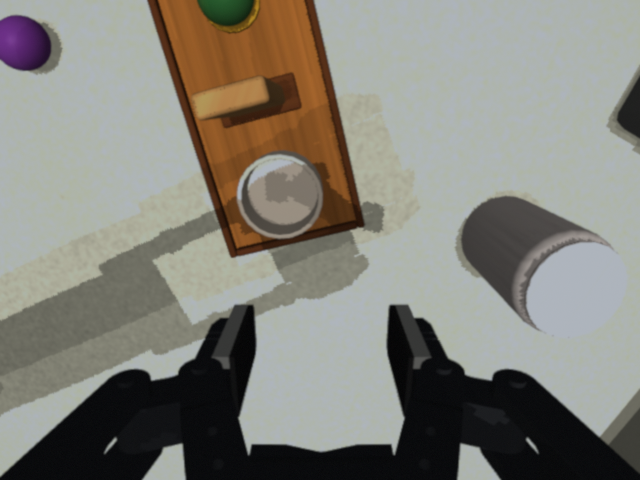

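The cup is at about (280,195), the handle's top at (232,97) and the green ball at (228,5). The purple ball (20,42) is apart from the tray. Next I go over the lid.

jog_arm(
  ticks=[
    [0.0514, -0.0323, 0, 0],
    [0.0514, -0.0323, 0, 0],
    [0.0514, -0.0323, 0, 0],
    [0.0514, -0.0323, 0, 0],
    [0.0514, -0.0323, 0, 0],
  ],
  aperture=0.6,
)

```text
time: 3.4
tool_pos: [0.6135, -0.1079, 0.2314]
tcp_rot: [3.07, 0.666, 0.001]
wrist_force: [1.0, -0.7, 0.8]
width: 0.598
grip_force: 0.0
```

jog_arm(
  ticks=[
    [0.0514, -0.0323, 0, 0],
    [0.0514, -0.0323, 0, 0],
    [0, 0, 0, -0.18],
    [0, 0, 0, -0.18],
    [0, 0, 0, -0.18],
  ],
)

```text
time: 4.03
tool_pos: [0.6794, -0.0077, 0.2309]
tcp_rot: [-2.776, -1.47, 0.001]
wrist_force: [0.6, -0.3, 1.0]
width: 0.599
grip_force: 0.0
```

jog_arm(
  ticks=[
    [0, 0, 0.02, -0.18],
    [0, 0, 0.02, -0.18],
    [0, 0, 0.02, -0.18],
    [0, 0, 0.02, -0.18],
    [0, 0, 0.02, -0.18],
  ],
)

```text
time: 4.65
tool_pos: [0.6793, -0.0082, 0.1304]
tcp_rot: [-1.861, -2.531, 0.0]
wrist_force: [0.3, -0.2, 0.1]
width: 0.596
grip_force: 0.0
```

jog_arm(
  ticks=[
    [0, 0, 0, 0],
    [0, 0, 0, 0],
    [0, 0, 0, 0],
  ],
)

```text
time: 5.03
tool_pos: [0.6802, -0.0074, 0.1328]
tcp_rot: [1.868, 2.523, 0.002]
wrist_force: [-0.3, 0.7, 0.0]
width: 0.604
grip_force: 0.0
```

Run:
```python
from h import *
ci=snap("wrist","w2");s=bot.read_state();M=R.from_rotvec(s["tcp_rot"]).as_matrix()
for t in("lid_knob","lid_seat","lid"):
    print(t,[(np.round(d["pixel"],1).tolist(),round(d["conf"],2),[np.round(atz(ray(ci,d["pixel"]),z),4).tolist()[:2] for z in(0.026,.008,.0)]) for d in bot.spot_point("wrist",t)[:2]])
print(s["tool_pos"],np.round(M,3).tolist(),np.round(s["q"],2))
```

```text
lid_knob [([232.5, 314.8], 0.59, [[0.6762, -0.005], [0.6776, -0.0104], [0.6782, -0.0128]])]
lid_seat [([227.1, 315.4], 0.64, [[0.6755, -0.0015], [0.6769, -0.0066], [0.6775, -0.0089]])]
lid [([221.8, 310.0], 0.72, [[0.6712, 0.0009], [0.6723, -0.0041], [0.6727, -0.0063]])]
[ 0.68016188 -0.00730292  0.13272593] [[-0.292, 0.956, 0.002], [0.956, 0.292, -0.0], [-0.001, 0.002, -1.0]] [-0.05  0.34  1.69 -0.    1.11 -0.34]
```

View pics/w2.png

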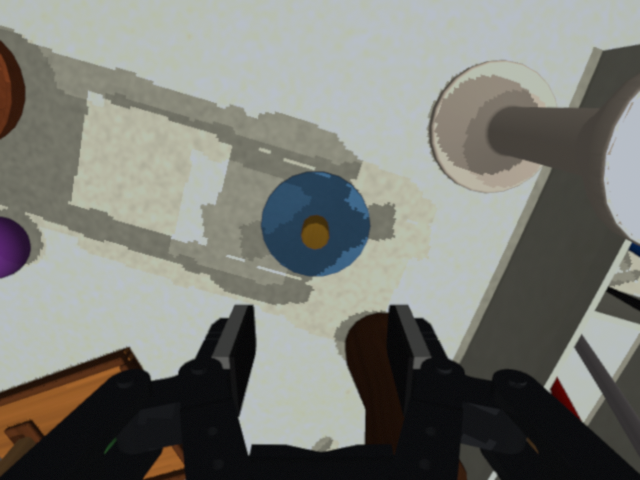

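The lid is centred at (316,223) with its knob at (315,232). The mill at (385,400) and the candlestick at (495,125) are clear of the fingers. I go down now and close on the knob.

jog_arm(
  ticks=[
    [0.003, -0.0026, 0.03, 0],
    [0, 0, 0.03, 0],
    [0, 0, 0.03, 0],
    [0, 0, 0.015, 0],
    [0, 0, 0.012, 0],
  ],
)

```text
time: 5.85
tool_pos: [0.6762, -0.005, 0.014]
tcp_rot: [1.867, 2.526, 0.0]
wrist_force: [-0.8, 0.5, 0.7]
width: 0.597
grip_force: 0.0
```

jog_arm(
  ticks=[
    [0, 0, 0, 0],
    [0, 0, 0, 0],
    [0, 0, 0, 0],
  ],
)

```text
time: 6.22
tool_pos: [0.6769, -0.0051, 0.0156]
tcp_rot: [1.866, 2.525, 0.002]
wrist_force: [-1.0, -0.0, 0.6]
width: 0.602
grip_force: 0.0
```

jog_arm(
  ticks=[
    [0, 0, 0, 0],
    [0, 0, 0, 0],
    [0, 0, 0, 0],
    [0, 0, 0, 0],
    [0, 0, 0, 0],
  ],
  aperture=0,
  grip_n=40,
)

```text
time: 6.85
tool_pos: [0.6764, -0.005, 0.0149]
tcp_rot: [1.867, 2.526, 0.001]
wrist_force: [-0.4, 0.2, 4.6]
width: 0.191
grip_force: 39.4
```

jog_arm(
  ticks=[
    [0, 0, -0.03, 0],
    [0, 0, -0.055, 0],
    [0, 0, -0.055, 0],
    [-0.012, -0.018, -0.035, 0],
    [-0.02, -0.03, 0, 0],
  ],
  grip_n=60,
)

```text
time: 7.48
tool_pos: [0.642, -0.0497, 0.1936]
tcp_rot: [1.861, 2.523, 0.006]
wrist_force: [-0.9, 0.1, -1.7]
width: 0.186
grip_force: 58.7
```

jog_arm(
  ticks=[
    [-0.031, -0.046, 0, 0],
    [-0.031, -0.046, 0, 0],
    [-0.031, -0.046, 0, 0],
    [-0.031, -0.046, 0, 0],
    [-0.031, -0.046, 0, 0],
  ],
)

```text
time: 8.1
tool_pos: [0.4632, -0.2662, 0.1884]
tcp_rot: [-1.866, -2.526, 0.0]
wrist_force: [0.8, -0.8, -1.5]
width: 0.185
grip_force: 58.7
```

jog_arm(
  ticks=[
    [-0.031, -0.046, 0, 0],
    [-0.031, -0.046, 0, 0],
    [-0.03, -0.0444, 0, 0],
    [0, 0, 0, 0.166],
    [0, 0, 0, 0.166],
  ],
)

```text
time: 8.72
tool_pos: [0.3603, -0.3936, 0.1882]
tcp_rot: [-2.266, -2.173, -0.0]
wrist_force: [-0.1, 0.1, -1.3]
width: 0.185
grip_force: 58.8
```

jog_arm(
  ticks=[
    [0, 0, 0, 0.166],
    [0, 0, 0, 0.166],
    [0, 0, 0, 0.166],
    [0, 0, 0, 0.166],
    [0, 0, 0, 0.166],
  ],
)

```text
time: 9.35
tool_pos: [0.3611, -0.3928, 0.1882]
tcp_rot: [-2.949, -1.079, 0.001]
wrist_force: [-0.7, 0.2, -0.5]
width: 0.18
grip_force: 58.9
```

jog_arm(
  ticks=[
    [0, 0, 0, 0],
    [0, 0, 0, 0],
    [0, 0, 0, 0],
  ],
)

```text
time: 9.72
tool_pos: [0.3616, -0.3933, 0.1891]
tcp_rot: [-2.946, -1.089, 0.0]
wrist_force: [0.1, -0.2, 0.1]
width: 0.179
grip_force: 58.9
```

```bash
cat > m.py <<'E'
import sys
from h import *
ci=snap("wrist",sys.argv[1]);s=bot.read_state();M=R.from_rotvec(s["tcp_rot"]).as_matrix()
Z={"cup_rim":.042,"tray_grip":.103,"ball_center":.03,"tray":0,"lid_knob":.061,"lid_seat":.042,"pocket":.03,"mat":0}
for t in sys.argv[2:]:
    print(t,[(np.round(d["pixel"],1).tolist(),round(d["conf"],2),np.round(atz(ray(ci,d["pixel"]),Z[t]),4).tolist()[:2]) for d in bot.spot_point("wrist",t)[:2]])
print(s["tool_pos"],np.round(M,3).tolist(),np.round(s["q"],2))
E
python3 m.py w3 cup_rim tray_grip ball_center lid_seat lid_knob
```

```text
cup_rim [([75.9, 320.5], 0.96, [0.4382, -0.3275])]
tray_grip []
ball_center []
lid_seat [([315.9, 320.8], 0.85, [0.3025, -0.4441])]
lid_knob [([337.5, 323.7], 0.63, [0.2977, -0.4511])]
[ 0.36160734 -0.3933145   0.18915337] [[0.76, 0.65, -0.0], [0.65, -0.76, 0.0], [0.0, -0.0, -1.0]] [-0.87  0.03  1.95  0.    1.16 -0.01]
```

View pics/w3.png

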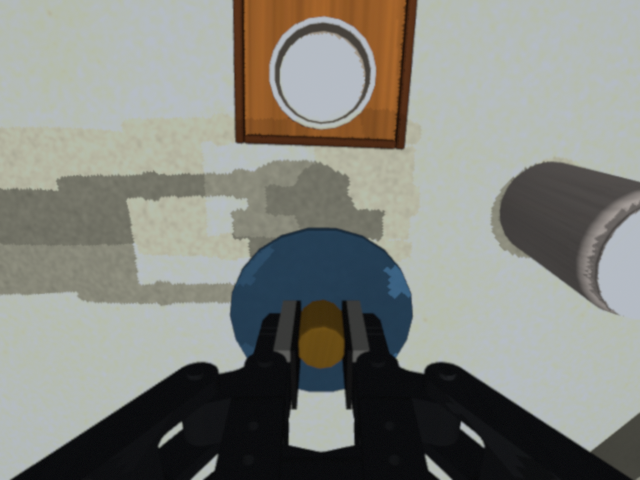

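The cup's mouth is centred at about (323,73). The lid hangs level in the fingers, its disc centred at (321,310). I overlay projected model circles to refine both.

Run:
```python
from h import *
from scipy.optimize import minimize
ci=bot.camera_info("wrist");s=bot.read_state();im=cv2.imread("pics/w3.png").astype(float)
M=R.from_rotvec(s["tcp_rot"]).as_matrix();tp=s["tool_pos"]
def ring(c,r,n=72,a0=0,a1=2*np.pi): 
    a=np.linspace(a0,a1,n,endpoint=False);return np.array([proj(ci,np.array([c[0]+r*np.cos(t),c[1]+r*np.sin(t),c[2]])) for t in a])
g=cv2.GaussianBlur(im,(0,0),1)
sat=g.max(2)-g.min(2)   # cup is white: low saturation against the wood
def samp(I,p): return cv2.remap(I.astype(np.float32),p[:,1].astype(np.float32)[:,None],p[:,0].astype(np.float32)[:,None],cv2.INTER_LINEAR)[:,0]
def cup(x,z=.042): c=[x[0],x[1],z];return (samp(sat,ring(c,.0345))-samp(sat,ring(c,.0375))).mean()
best=min(((cup((a,b)),a,b) for a in np.arange(.430,.446,.0005) for b in np.arange(-.336,-.320,.0005)));print("cup",best)
blue=g[:,:,0]-g[:,:,2]
best2=min(((-(samp(blue,ring((a,b,z),.0355,60))-samp(blue,ring((a,b,z),.0385,60))).mean(),a,b,z) for z in np.arange(tp[2]-.008,tp[2]+.005,.002) for a in np.arange(tp[0]-.008,tp[0]+.009,.001) for b in np.arange(tp[1]-.008,tp[1]+.009,.001)));print("disc top",best2,"tcp",tp)
for c,r in(((best[1],best[2],.042),.036),((best[1],best[2],.042),.032),(best2[1:],.037)):
    for p in ring(c,r,200): im[int(round(p[0])),int(round(p[1]))]=(0,0,255)
cv2.imwrite("pics/o3.png",im)
```

```text
cup (np.float32(-94.15789), np.float64(0.44), np.float64(-0.3275))
disc top (np.float32(-39.327793), np.float64(0.36269717220472547), np.float64(-0.3934329091881826), np.float64(0.185323798568064)) tcp [ 0.36169717 -0.39343291  0.1893238 ][ WARN:0@7.895] global loadsave.cpp:1063 imwrite_ Unsupported depth image for selected encoder is fallbacked to CV_8U.
```

View pics/o3.png

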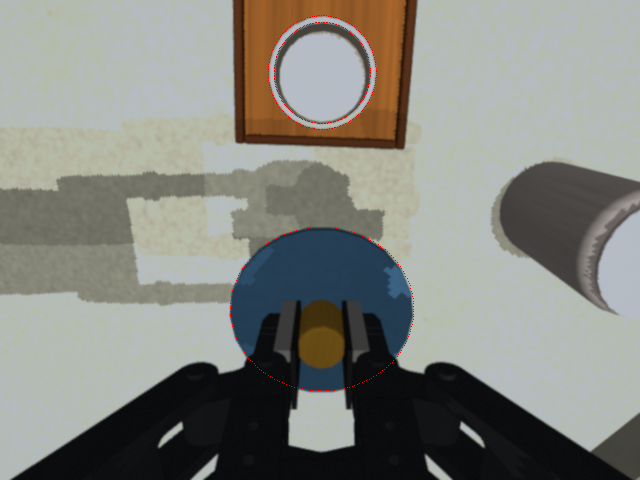

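jog_arm(
  ticks=[
    [0.05, 0, 0, 0],
    [0.0516, 0, 0, 0],
    [0, 0, 0.04, 0],
    [0, 0, 0.04, 0],
    [0, 0, 0.034, 0],
  ],
)

```text
time: 10.65
tool_pos: [0.4389, -0.3269, 0.0739]
tcp_rot: [-2.947, -1.088, 0.0]
wrist_force: [0.2, -0.4, -0.3]
width: 0.185
grip_force: 58.9
```

jog_arm(
  ticks=[
    [0, 0, 0, 0],
    [0, 0, 0, 0],
  ],
)

```text
time: 10.9
tool_pos: [0.4397, -0.3281, 0.0765]
tcp_rot: [2.946, 1.087, 0.001]
wrist_force: [0.0, 0.8, -0.5]
width: 0.182
grip_force: 58.9
```

```bash
python3 m.py w4 lid_seat tray_grip ball_center pocket cup_rim
```

```text
lid_seat [([312.7, 319.2], 0.9, [0.4284, -0.3372])]
tray_grip [([107.3, 332.3], 0.58, [0.5033, -0.2782])]
ball_center []
pocket []
cup_rim []
[ 0.44019185 -0.32849338  0.07721718] [[0.76, 0.649, 0.002], [0.649, -0.76, -0.002], [0.001, 0.003, -1.0]] [-0.69  0.17  2.02  0.    0.95  0.18]
```

View pics/w4.png

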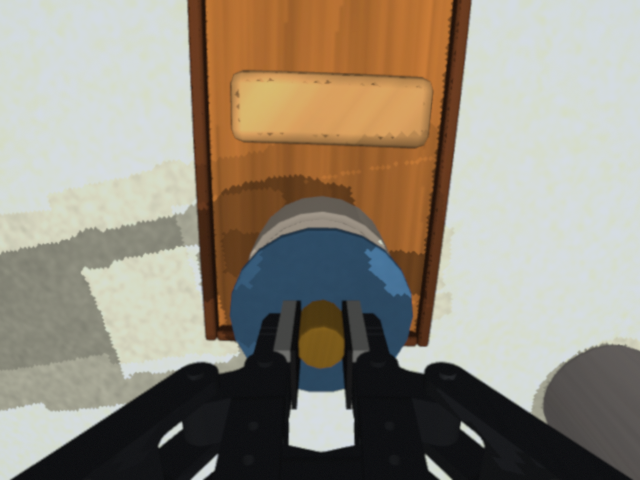

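The lid (321,310) is lined up over the cup (about 318,270), and the handle is upright ahead at (332,108). I lower it slowly.

jog_arm(
  ticks=[
    [0, 0, 0.006, 0],
    [0, 0, 0.006, 0],
    [0, 0, 0.005, 0],
    [0, 0, 0.004, 0],
    [0, 0, 0, 0],
  ],
)

```text
time: 11.82
tool_pos: [0.4385, -0.3271, 0.0536]
tcp_rot: [-2.946, -1.087, 0.001]
wrist_force: [-0.6, -0.9, -0.9]
width: 0.182
grip_force: 58.9
```

jog_arm(
  ticks=[
    [0, 0, 0.002, 0],
    [0, 0, 0.002, 0],
    [0, 0, 0, 0],
  ],
)

```text
time: 12.2
tool_pos: [0.4388, -0.3273, 0.0502]
tcp_rot: [-2.947, -1.087, 0.0]
wrist_force: [0.3, 0.4, -0.6]
width: 0.184
grip_force: 58.9
```

jog_arm(
  ticks=[
    [0, 0, 0.001, 0],
    [0, 0, 0.001, 0],
    [0, 0, 0, 0],
  ],
)

```text
time: 12.58
tool_pos: [0.4391, -0.3275, 0.0489]
tcp_rot: [2.947, 1.087, 0.0]
wrist_force: [-2.1, 1.1, 4.5]
width: 0.185
grip_force: 59.5
```

jog_arm(
  ticks=[
    [0, 0, 0.001, 0],
    [0, 0, 0, 0],
  ],
)

```text
time: 12.82
tool_pos: [0.4391, -0.3275, 0.0489]
tcp_rot: [-2.947, -1.087, 0.0]
wrist_force: [-4.2, 3.0, 11.6]
width: 0.185
grip_force: 60.4
```

Contact came at TCP 0.049 m, the seated height. I release, rise and look.

jog_arm(
  ticks=[
    [0, 0, -0.002, 0],
    [0, 0, 0, 0],
    [0, 0, 0, 0],
    [0, 0, 0, 0],
    [0, 0, 0, 0],
  ],
  aperture=0.6,
)

```text
time: 13.45
tool_pos: [0.4389, -0.3274, 0.0491]
tcp_rot: [-2.947, -1.087, 0.0]
wrist_force: [0.3, 0.1, 1.1]
width: 0.597
grip_force: 0.0
```

jog_arm(
  ticks=[
    [0, 0, -0.02, 0],
    [0, 0, -0.05, 0],
    [-0.05, 0, -0.05, 0],
    [-0.05, 0, 0, 0],
    [0, 0, 0, 0],
  ],
)

```text
time: 14.08
tool_pos: [0.3656, -0.3906, 0.1645]
tcp_rot: [2.948, 1.081, -0.0]
wrist_force: [-0.1, 0.9, -0.9]
width: 0.603
grip_force: 0.0
```

jog_arm(
  ticks=[
    [0, 0, 0, 0],
    [0, 0, 0, 0],
  ],
)

```text
time: 14.32
tool_pos: [0.3677, -0.3876, 0.1627]
tcp_rot: [-2.946, -1.088, 0.0]
wrist_force: [-0.8, -0.2, -0.2]
width: 0.598
grip_force: 0.0
```

```bash
python3 m.py w5 lid_seat lid_knob cup_rim tray_grip tray ball_center;python3 - <<'E'
from h import *
T=bot.camera_info("top");S=bot.camera_info("scene")
bot.read_camera("top");bot.read_camera("scene")
for t in("lid_knob","lid_seat","tray_grip"):
    a,b=bot.spot_point("scene",t),bot.spot_point("top",t)
    if a and b: print(t,np.round(tri([ray(S,a[0]["pixel"]),ray(T,b[0]["pixel"])])[0],4))
E
```

```text
lid_seat [([86.9, 323.9], 0.71, [0.4395, -0.3287])]
lid_knob [([83.2, 322.0], 0.72, [0.4396, -0.3271])]
cup_rim []
tray_grip []
tray []
ball_center []
[ 0.36783009 -0.38757478  0.16277351] [[0.76, 0.65, -0.001], [0.65, -0.76, 0.001], [0.0, -0.001, -1.0]] [-0.86  0.05  1.98  0.    1.11  0.  ]
lid_knob [ 0.4386 -0.3276  0.0532]
lid_seat [ 0.4391 -0.3332  0.0272]
tray_grip [ 0.604  -0.1071 -0.135 ]
```

View pics/w5.png

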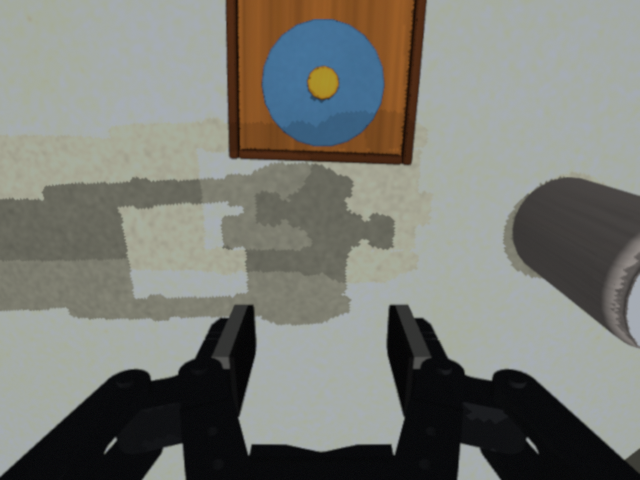

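The lid sits on the cup, its disc centred at (323,82) and the knob concentric with it at (322,83). Next I go over the handle, turning the fingers onto the tray's x.

jog_arm(
  ticks=[
    [0.03, 0.001, -0.035, 0],
    [0.048, 0.001, -0.01, 0],
    [0.048, 0.001, 0, 0],
    [0.048, 0.0016, 0, -0.171],
    [0, 0, 0, -0.171],
  ],
)

```text
time: 15.7
tool_pos: [0.505, -0.277, 0.2086]
tcp_rot: [2.712, 1.586, 0.002]
wrist_force: [-0.5, -0.6, 0.1]
width: 0.596
grip_force: 0.0
```

jog_arm(
  ticks=[
    [0, 0, 0, -0.171],
    [0, 0, 0, -0.171],
    [0, 0, 0, -0.171],
    [0, 0, 0, -0.171],
    [0, 0, 0, -0.171],
  ],
)

```text
time: 16.32
tool_pos: [0.5026, -0.2791, 0.2085]
tcp_rot: [-1.815, -2.564, 0.0]
wrist_force: [0.0, 1.2, -0.2]
width: 0.6
grip_force: 0.0
```

jog_arm(
  ticks=[
    [0, 0, 0, -0.171],
    [0, 0, 0, -0.171],
    [0, 0, 0, 0],
    [0, 0, 0, 0],
  ],
)

```text
time: 16.82
tool_pos: [0.5026, -0.2791, 0.2085]
tcp_rot: [-1.365, -2.83, -0.0]
wrist_force: [-0.5, 0.1, 1.0]
width: 0.604
grip_force: 0.0
```

```bash
python3 m.py w6 lid_seat lid_knob tray_grip tray ball_center
```

```text
lid_seat [([213.7, 217.9], 0.67, [0.4394, -0.3288])]
lid_knob [([220.7, 214.7], 0.96, [0.4414, -0.3279]), ([381.0, 154.1], 0.28, [0.4794, -0.4809])]
tray_grip [([233.3, 322.0], 0.9, [0.5015, -0.2759])]
tray [([200.4, 321.7], 0.92, [0.5025, -0.2772])]
ball_center [([209.9, 417.4], 0.92, [0.5639, -0.2296])]
[ 0.50256142 -0.27911956  0.20844917] [[-0.623, 0.782, -0.0], [0.782, 0.623, 0.0], [0.0, -0.0, -1.0]] [-0.55  0.09  1.85 -0.    1.2  -1.22]
```

View pics/w6.png

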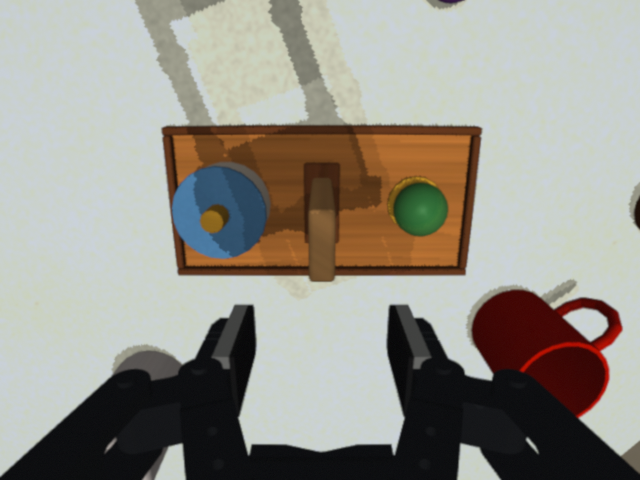

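The tray lies square to the tool, with the handle at (321,230), the lid at (220,212) and the ball in its pocket at (419,208). I go down and grip.

jog_arm(
  ticks=[
    [0.001, -0.001, 0.04, 0],
    [0, 0, 0.04, 0],
    [0, 0, 0.025, 0],
    [0, 0, 0.015, 0],
    [0, 0, 0.0045, 0],
  ],
)

```text
time: 17.75
tool_pos: [0.5009, -0.2787, 0.0833]
tcp_rot: [-1.36, -2.831, -0.0]
wrist_force: [-0.9, -0.4, -0.1]
width: 0.598
grip_force: 0.0
```

jog_arm(
  ticks=[
    [0, 0, 0, 0],
    [0, 0, 0, 0],
  ],
)

```text
time: 18.0
tool_pos: [0.5022, -0.2795, 0.0854]
tcp_rot: [1.359, 2.83, -0.0]
wrist_force: [0.0, 0.4, 0.2]
width: 0.602
grip_force: 0.0
```

jog_arm(
  ticks=[
    [0, 0, 0, 0],
    [0, 0, 0, 0],
    [0, 0, 0, 0],
    [0, 0, 0, 0],
    [0, 0, 0, 0],
  ],
  aperture=0,
  grip_n=60,
)

```text
time: 18.62
tool_pos: [0.5019, -0.2791, 0.0848]
tcp_rot: [1.36, 2.83, 0.0]
wrist_force: [0.5, 2.0, 6.1]
width: 0.179
grip_force: 59.9
```

jog_arm(
  ticks=[
    [0, 0, 0, 0],
    [0, 0, 0, 0],
    [0, 0, 0, 0],
  ],
  aperture=0,
  grip_n=110,
)

```text
time: 19.0
tool_pos: [0.5019, -0.2791, 0.0849]
tcp_rot: [1.36, 2.83, 0.0]
wrist_force: [0.5, 1.6, 7.0]
width: 0.175
grip_force: 108.1
```

jog_arm(
  ticks=[
    [0, 0, -0.003, 0],
    [0, 0, -0.006, 0],
    [0, 0, -0.01, 0],
    [0, 0, -0.012, 0],
    [0, 0, -0.012, 0],
  ],
)

```text
time: 19.62
tool_pos: [0.5013, -0.2791, 0.128]
tcp_rot: [1.36, 2.831, -0.0]
wrist_force: [0.7, 0.2, -6.3]
width: 0.174
grip_force: 107.3
```

jog_arm(
  ticks=[
    [0, 0, -0.01, 0],
    [0, 0, -0.005, 0],
    [0, 0, -0.002, 0],
    [0, 0, 0, 0],
    [0, 0, 0, 0],
  ],
)

```text
time: 20.25
tool_pos: [0.5008, -0.2787, 0.1434]
tcp_rot: [-1.36, -2.831, -0.0]
wrist_force: [0.4, -1.0, -6.1]
width: 0.177
grip_force: 107.3
```

jog_arm(
  ticks=[
    [0, 0, 0, 0],
    [0, 0, 0, 0],
  ],
)

```text
time: 20.5
tool_pos: [0.5011, -0.2788, 0.1437]
tcp_rot: [-1.36, -2.831, -0.0]
wrist_force: [0.1, -0.3, -6.0]
width: 0.173
grip_force: 107.3
```

```bash
python3 m.py w7 lid_seat lid_knob tray_grip ball_center;python3 - <<'E'
from h import *
cv2.imwrite("pics/cmp.png",np.hstack([cv2.imread("pics/w7.png"),np.zeros((480,0,3),np.uint8)]))
E
```

```text
lid_seat [([276.6, 160.5], 0.94, [0.4349, -0.3643])]
lid_knob [([292.7, 147.6], 0.91, [0.4355, -0.3672])]
tray_grip [([343.9, 321.3], 0.75, [0.5245, -0.3072])]
ball_center [([267.6, 474.0], 0.58, [0.598, -0.2317])]
[ 0.50112714 -0.27889137  0.14379186] [[-0.625, 0.781, -0.0], [0.781, 0.625, 0.0], [0.0, -0.0, -1.0]] [-0.55  0.14  1.91 -0.    1.08 -1.23]
```

View pics/w7.png

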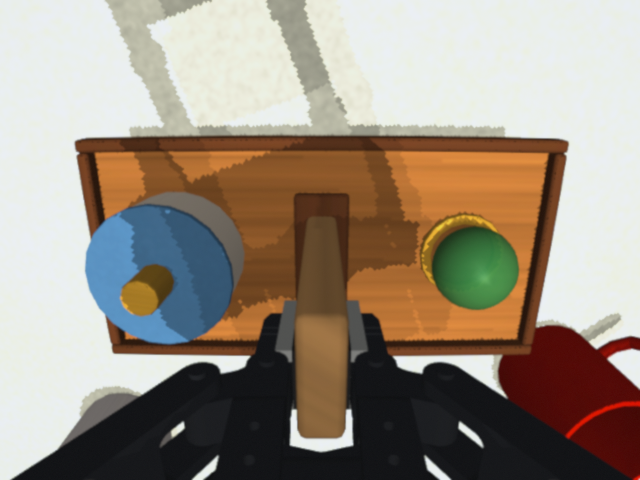

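The tray hangs level. The lid is seated at (163,272) and the ball is in its ring at (475,267). I measure the mat from the two fixed cameras before carrying.

Run:
```python
from h import *
for c in("top","scene"):
    ci=bot.camera_info(c);bot.read_camera(c);d=bot.regions_of(c,"mat")[0]
    cn=max(cv2.findContours(d["pixels"].astype(np.uint8),0,1)[0],key=cv2.contourArea)[:,0]
    h=cv2.convexHull(cn)[:,0]
    P=np.array([atz(ray(ci,(p[1],p[0])),.003)[:2] for p in h]).astype(np.float32)
    print(c,d["box"],round(d["conf"],2),cv2.minEnclosingCircle(P),cv2.fitEllipse(P))
```

```text
top [162.0, 242.1, 255.6, 338.1] 0.96 ((0.4703010320663452, 0.2588958144187927), 0.12113417685031891) ((0.4704435467720032, 0.2584156095981598), (0.23869101703166962, 0.24084466695785522), 96.47144317626953)
scene [378.3, 188.4, 458.1, 252.6] 0.91 ((0.4725976586341858, 0.2620422840118408), 0.12451411038637161) ((0.4729215204715729, 0.2603209316730499), (0.24137148261070251, 0.24683690071105957), 92.86650085449219)
```

jog_arm(
  ticks=[
    [0.0049, 0.0035, -0.005, 0],
    [0.0114, 0.0081, -0.010, 0],
    [0.0179, 0.0128, -0.012, 0],
    [0.0244, 0.0174, -0.012, 0],
    [0.0277, 0.0198, -0.006, 0],
  ],
)

```text
time: 21.58
tool_pos: [0.4959, -0.1712, 0.1911]
tcp_rot: [1.36, 2.829, 0.001]
wrist_force: [-0.5, 0.7, -6.4]
width: 0.172
grip_force: 107.5
```

jog_arm(
  ticks=[
    [0.0277, 0.0198, 0, 0],
    [0.0277, 0.0198, 0, 0],
    [0.0277, 0.0198, 0, 0],
    [0.0277, 0.0198, 0, 0],
    [0.0277, 0.0198, 0, 0],
  ],
)

```text
time: 22.2
tool_pos: [0.4855, -0.0007, 0.1902]
tcp_rot: [1.359, 2.831, 0.002]
wrist_force: [1.1, 0.6, -7.1]
width: 0.173
grip_force: 107.5
```

jog_arm(
  ticks=[
    [0.0277, 0.0198, 0, 0],
    [0.0277, 0.0198, 0, 0],
    [0.0277, 0.0198, 0, 0],
    [0.0277, 0.0198, 0, 0],
    [0.0277, 0.0198, 0, 0],
  ],
)

```text
time: 22.82
tool_pos: [0.4758, 0.1692, 0.1902]
tcp_rot: [1.359, 2.832, 0.002]
wrist_force: [0.7, -0.3, -6.9]
width: 0.171
grip_force: 107.5
```

jog_arm(
  ticks=[
    [0.026, 0.0186, 0, 0],
    [0.0212, 0.0151, 0, 0],
    [0.0147, 0.0105, 0, 0],
    [0.009, 0.0064, 0, 0],
    [0.0049, 0.0035, 0, 0],
  ],
)

```text
time: 23.45
tool_pos: [0.4715, 0.2603, 0.1891]
tcp_rot: [1.36, 2.832, -0.0]
wrist_force: [-0.2, 0.7, -5.6]
width: 0.173
grip_force: 107.5
```

jog_arm(
  ticks=[
    [0, 0, 0, 0],
    [0, 0, 0, 0],
    [0, 0, 0, 0],
    [0, 0, 0, 0],
  ],
)

```text
time: 23.95
tool_pos: [0.4718, 0.2595, 0.189]
tcp_rot: [1.361, 2.831, -0.0]
wrist_force: [0.4, -0.3, -5.2]
width: 0.174
grip_force: 107.5
```

```bash
python3 m.py w8 lid_seat lid_knob tray_grip ball_center
```

```text
lid_seat [([277.0, 162.9], 0.98, [0.4043, 0.1475])]
lid_knob [([289.5, 146.7], 0.65, [0.4012, 0.1427])]
tray_grip [([344.4, 320.7], 0.89, [0.5133, 0.2081])]
ball_center [([263.8, 475.6], 0.93, [0.5933, 0.3069])]
[0.47180392 0.25957144 0.18895059] [[-0.624, 0.781, -0.0], [0.781, 0.624, -0.0], [-0.0, -0.0, -1.0]] [ 0.46  0.04  1.94 -0.    1.16 -0.22]
```

View pics/w8.png

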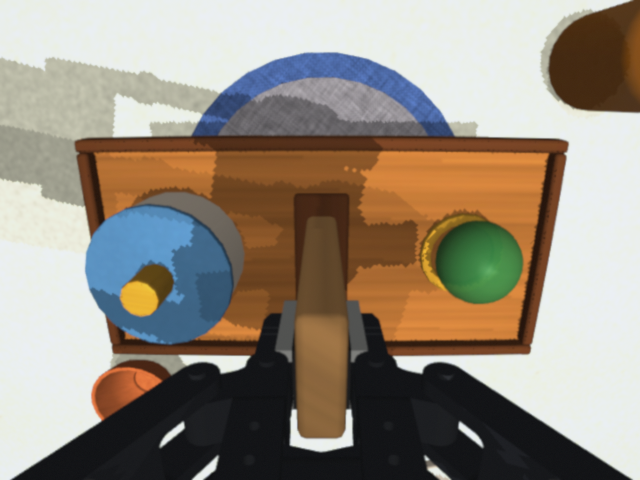

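The tray is level over the mat, which shows symmetrically behind it (centre column about 322). The lid (163,272) and ball (480,262) are in place and the jar is clear, so I hand in.

jog_arm(
  ticks=[
    [0, 0, 0, 0],
    [0, 0, 0, 0],
    [0, 0, 0, 0],
    [0, 0, 0, 0],
    [0, 0, 0, 0],
  ],
)

```text
time: 24.82
tool_pos: [0.4717, 0.2599, 0.189]
tcp_rot: [1.36, 2.832, -0.0]
wrist_force: [-1.4, 1.1, -5.8]
width: 0.173
grip_force: 107.5
```

```bash
python3 -c "
from workcell import bot
print(bot.finish_job())"
```

```text
the job is handed in; nothing more can be done
None
```

I handed the job in at 24.8 s: the lid is seated on the cup, and the tray is held level and still about 10 cm above the middle of the mat with the ball in its pocket; the simulator gave no verdict.

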